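Stand the fallen reagent bottle up in its lane

ROBOT

A 7-joint arm with a two-finger parallel gripper is mounted at the origin on a cart in front of the work surface, level with it; the furniture and walls round the work are solid. World frame = base frame: x ahead of the robot, y to its left, z up, the work surface at z = 0. Lengths are in m, angles in rad, forces in N, time in s.
With the tool pointing down it reaches from about 0.375 to 0.925 m from the base axis. Payload 3.1 kg.
Tool frame: the origin (TCP) lies between the finger pads; the fingertips stand 19 mm ahead of it and the grasp point (between the pads) is the TCP; z points along the fingers, y is the line along which they close (so a half turn about z gives the same grasp; the last joint's range is limited). The gripper opens to 85 mm and grips with 20 to 120 N. Pads are 22 mm wide; open, the fingers measure 114 mm over their backs; the gripper's body (76 mm by 85 mm) begins 54 mm behind the grasp point. The pads swing forward as they close: fully open they stand 13 mm farther back than shut.
Start: joints at [1.019, 0.383, 0.044, 1.598, -0.018, 1.161, -0.05], TCP at [0.285, -0.584, 0.25] pointing down, gripper open.
Joint ranges: [-2.61, 2.61], [-0.41, 2.15], [-1.48, 1.57], [0, 2.5], [-1.57, 4.71], [0.05, 1.97], [-2.85, 2.85]. Speed limits (rad/s): [2.79, 2.79, 3.14, 3.14, 3.14, 3.14, 3.14].

INTERFACE

Orientations are given as a unit quaternion [x, y, z, w].
In Python, from bench import move_ptp, movel, move_j, move_gripper, pause, inverse_kinematics, read_camera, camera_params, MotionError, sign_off, look_for, tip_of, read_time_s, read_qpos, read_joint_vel, read_effort, read_eef_pos, read_tcp_rot, read_ft_force, read_ft_torque, read_finger_gap, read_grasp_force gives the robot as it stands. Calls block until the motion is done:
- move_ptp(position, orientation): joint-space move of the TCP to a pose.
- movel(position, orientation=None, speed=0.15): straight line of the TCP; orientation=None keeps the orientation; speed is the mean speed in m/s.
- move_j(angles): joint-space move.
- move_gripper(opening, effort=None): finger opening in m; effort is the grip in N (None keeps the last); returns when the fingers have stopped.
- pause(seconds).
- inverse_kinematics(position, orientation): joint angles nearest the present ones, or None.
- read_camera(name): name is "side" or "top" or "wrist"; returns the picture (420x560x3 uint8, red, green, blue); there is no depth.
- camera_params(name): a dict with "K" (3x3 intrinsics, pixels), "camera_from_world" (4x4, takes a point from world to camera coordinates). Camera axes: x right, y down, z forward; pixel columns grow to the right and rows downward; lengths in m; the calibration is good to about 2 mm. A picture is of the moment at which its call begins: read the wrist's pose just before it. camera_params takes no time and is no camera call; for the wrist camera it gives the pose at the moment of the call.
A pose or a line that the arm cannot do raises MotionError and nothing moves.
- sign_off(): hands the job in; it is judged then, once.
Trained networks look in the newest picture that a camera, given by its name, has taken for a name from the list of things; names that differ only in an ending like _2 or _b are one class to them, and where a whole thing is asked for, a point or a joint stands for the part that bears it (a point fixed in the world has none). Each returns a list of dicts, best first, with "confidence" (0 to 1); they miss things now and then, are a little off and sometimes report something else, mostly with a low value. They report only what shows in the picture. A call takes as long as a camera call.
- look_for(camera, name): "at" ([column, row] in pixels, amid what is visible of it).
- tip_of(camera, name): "at" ([column, row] in pixels: a listed point, or the origin of a listed thing).
Readings, each from a call of its own:
- read_time_s(): time.
- read_qpos(): joint angles.
- read_joint_vel(): joint speeds.
- read_effort(): joint torques, N m.
- read_eef_pos(): TCP position.
- read_tcp_rot(): TCP orientation.
- read_ft_force(): force on the tool from outside, world axes, zero at the start.
- read_ft_torque(): the same for the moment, N m.
- read_finger_gap(): finger opening in m.
- read_grasp_force(): force on a finger pad.
Only numpy, scipy, OpenCV 4.12 (cv2) and the standard library are available. Lean on these libraries where they do the work, as an engineer would, in place of code of your own. Each camera call takes 0.05 s, during which the arm holds its last target. There are 200 camera calls.

TASK

One of the bottles in the three-lane rack has toppled and lies with its cap sticking out over the open front. Tip it back up so that it stands upright on its base in its own lane, in front of the bottle behind it, without knocking over or shoving away any of the bottles that still stand.

Things in the scene. Friction and masses are not known exactly. Their poses are not given: they have to be found in the camera images.
- rack: Fixed grey rack, 216x220 mm, three lanes. Origin: centre of its underside; x along the lanes from open front (x=-108 mm, towards the robot's right, no lip) to back (+108), y across. Deck 22 mm above the bench. Lane centres y = -72, 0, +72 mm, 68 mm clear between 4 mm walls that rise 14 mm above the deck; back wall 5 mm thick, 33 mm above the deck.
- fallen: The bottle lying in the front place of a lane, neck and cap about 40 mm out past the deck's front edge, cap underside 29 mm above the bench; about 80 mm of free lane behind its base. 56 mm diameter to 80 mm, then shoulder and screw cap 42 mm in diameter, top at 104 mm; 0.16 kg. Origin: centre of its base; z axis from base to cap (level now).
- front_a: A bottle of the same kind, standing in the front place of another lane, loose. 56 mm diameter to 80 mm, then shoulder and screw cap 42 mm in diameter, top at 104 mm; 0.16 kg. Origin: centre of its base; z axis up to the cap.
- front_b: A bottle of the same kind, standing in the front place of another lane, loose. 56 mm diameter to 80 mm, then shoulder and screw cap 42 mm in diameter, top at 104 mm; 0.16 kg. Origin: centre of its base; z axis up to the cap.
- back_a: A bottle of the same kind, standing in the back place of a lane, loose. 56 mm diameter to 80 mm, then shoulder and screw cap 42 mm in diameter, top at 104 mm; 0.16 kg. Origin: centre of its base; z axis up to the cap.
- back_b: A bottle of the same kind, standing in the back place of a lane, loose. 56 mm diameter to 80 mm, then shoulder and screw cap 42 mm in diameter, top at 104 mm; 0.16 kg. Origin: centre of its base; z axis up to the cap.
- back_c: A bottle of the same kind, standing in the back place of a lane, loose. 56 mm diameter to 80 mm, then shoulder and screw cap 42 mm in diameter, top at 104 mm; 0.16 kg. Origin: centre of its base; z axis up to the cap.

How it is judged:
At the end, for the whole second after the job is handed in: The fallen bottle stands at rest, upright within 0.1 rad, base on the deck (origin 18 to 28 mm above the rack's, at most 80 mm in front of it), in its own lane (origin under 80 mm from where it lay; below 20 mm/s, 0.2 rad/s); the other five stand within 0.1 rad (angle between each of fallen, front_a, front_b, back_a, back_b, back_c's own z axis and vertical below 0.1 rad and z of fallen in the frame of rack between 0.018 and 0.028 m and x of fallen in the frame of rack above -0.08 m and distance of fallen from where it was at the start of the episode below 0.08 m and linear speed of fallen below 0.02 m/s and angular speed of fallen below 0.2 rad/s); the robot touches nothing.
It fails at once if one of the standing bottles is tipped by more than 0.4 rad (angle between any of front_a, front_b, back_a, back_b, back_c's own z axis and vertical above 0.4 rad).
It fails at once if one of the standing bottles is shoved more than 30 mm from its place (distance of any of front_a, front_b, back_a, back_b, back_c from where it was at the start of the episode above 0.03 m).
It also fails if it takes over 48 s, if anything falls off the work surface, if the arm or the gripper's body presses on something with over 40 N, if the wrist force passes 120 N, or if a joint passes its speed limit or range.

## Working session

There is one attempt and no reset: what is moved stays moved. The work goes in short steps, each a Python script; the robot and the scene stay as the last script left them, time stands still between calls to the robot, and variables do not carry over. Pictures are saved under pics/ and viewed, at most 10 in all, crops included, and the job is handed in when it is done.

```bash
mkdir -p pics; ls; python3 - <<'E'
from bench import *
import cv2,numpy as np
for c in ["side","top"]:
    im=read_camera(c); cv2.imwrite(f"pics/{c}0.png",im[:,:,::-1])
    p=camera_params(c); print(c,np.round(p["K"],1).tolist(),np.round(p["camera_from_world"],3).tolist())
    for n in ["rack","fallen","front_a","back_a"]:
        print(n,"look",[(np.round(d["at"]).tolist(),round(d["confidence"],2)) for d in look_for(c,n)][:8])
        print(n,"tip",[(np.round(d["at"]).tolist(),round(d["confidence"],2)) for d in tip_of(c,n)][:8])
print(read_time_s(),read_tcp_rot())
a=cv2.imread("pics/side0.png");b=cv2.imread("pics/top0.png")
E
```

```text
pics
side [[462.6, 0.0, 281.7], [0.0, 462.6, 206.2], [0.0, 0.0, 1.0]] [[-0.871, -0.491, 0.009, 0.402], [-0.427, 0.748, -0.508, 0.366], [0.243, -0.446, -0.861, 0.694], [0.0, 0.0, 0.0, 1.0]]
rack look [([265.0, 241.0], 0.68)]
rack tip [([270.0, 231.0], 0.81)]
fallen look [([289.0, 170.0], 0.97)]
fallen tip [([270.0, 181.0], 0.91)]
front_a look [([317.0, 234.0], 0.89), ([293.0, 204.0], 0.86)]
front_a tip [([293.0, 217.0], 0.67), ([315.0, 246.0], 0.66)]
back_a look [([262.0, 265.0], 0.92), ([217.0, 196.0], 0.87), ([239.0, 230.0], 0.64)]
back_a tip [([224.0, 215.0], 0.9), ([242.0, 245.0], 0.81), ([267.0, 275.0], 0.78)]
top [[420.5, 0.0, 283.4], [0.0, 420.5, 212.9], [0.0, 0.0, 1.0]] [[0.013, -1.0, -0.01, -0.152], [-0.991, -0.012, -0.135, 0.534], [0.135, 0.012, -0.991, 0.838], [0.0, 0.0, 0.0, 1.0]]
rack look [([269.0, 215.0], 0.81)]
rack tip [([266.0, 208.0], 0.62)]
fallen look [([323.0, 200.0], 0.82)]
fallen tip [([305.0, 191.0], 0.67)]
front_a look [([288.0, 220.0], 0.85), ([271.0, 251.0], 0.67)]
front_a tip [([275.0, 250.0], 0.85), ([286.0, 220.0], 0.8)]
back_a look [([221.0, 219.0], 0.97), ([258.0, 160.0], 0.73), ([240.0, 187.0], 0.57)]
back_a tip [([258.0, 167.0], 0.69), ([221.0, 224.0], 0.63)]
0.9 [9.74367761e-01 2.24961030e-01 1.66703820e-05 4.13748481e-05]
```

View pics/side0.png

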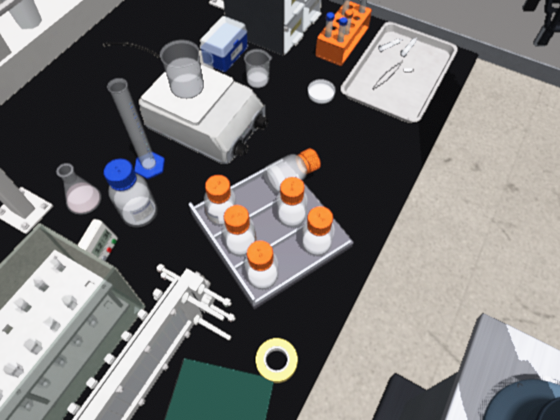

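View pics/top0.png

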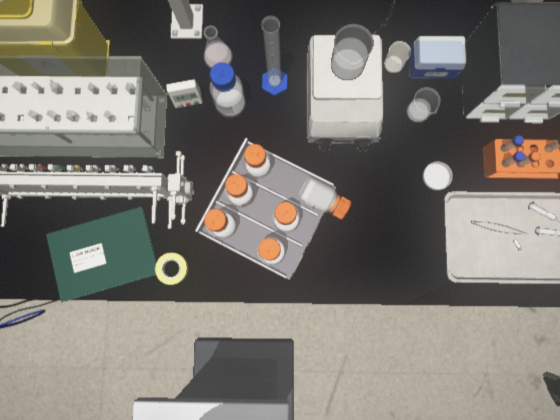

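```bash
cat > h.py <<'E'
from bench import *
import cv2,numpy as np
from scipy.spatial.transform import Rotation as R
def P(c):
    p=camera_params(c); return p["K"]@p["camera_from_world"][:3]
def tri(a,b,Pa=None,Pb=None):
    Pa=P("side") if Pa is None else Pa; Pb=P("top") if Pb is None else Pb
    X=cv2.triangulatePoints(Pa,Pb,np.array(a,float).reshape(2,1),np.array(b,float).reshape(2,1))[:,0]; return X[:3]/X[3]
def proj(X,M):
    q=M@np.append(X,1); return q[:2]/q[2]
E
python3 - <<'E'
from h import *
np.set_printoptions(precision=4,suppress=True)
def s(n,a,b):
    X=tri(a,b); print(n,X,"reproj err",proj(X,P("side"))-a,proj(X,P("top"))-b)
s("rack",[270,231],[266,208]); s("fallen base",[270,181],[305,191]); s("fallen mid",[289,170],[323,200])
for i in ([293,217],[315,246]):
  for j in ([275,250],[286,220]): s("front",i,j)
for i in ([224,215],[242,245],[267,275]):
  for j in ([258,167],[221,224]): s("back",i,j)
E
```

```text
rack [ 0.5491 -0.1081  0.0075] reproj err [-0.5237 -0.1693] [0.134  0.5665]
fallen base [ 0.5884 -0.1883  0.0396] reproj err [2.5807 0.7635] [-0.7928 -2.9054]
fallen mid [ 0.5682 -0.2256  0.0447] reproj err [2.2463 0.6545] [-0.6705 -2.577 ]
front [ 0.4831 -0.1215  0.0906] reproj err [13.2765  2.2468] [ -4.7459 -13.7856]
front [ 0.5232 -0.1512  0.0169] reproj err [-0.2426 -0.0754] [0.061  0.2676]
front [ 0.4617 -0.128  -0.0044] reproj err [0.2318 0.0673] [-0.0534 -0.2497]
front [ 0.4998 -0.1542 -0.0644] reproj err [-12.6596  -5.6846] [ 1.3746 14.5073]
back [ 0.6374 -0.0895  0.0189] reproj err [-0.0356 -0.0122] [0.0105 0.0385]
back [ 0.5327 -0.0241  0.2029] reproj err [23.9215  2.9971] [-10.7886 -23.1918]
back [ 0.6306 -0.0875 -0.076 ] reproj err [-11.2771  -5.1841] [ 1.9133 12.5245]
back [ 0.5251 -0.0212  0.1184] reproj err [11.956   2.5469] [ -4.2502 -11.8877]
back [ 0.6013 -0.0796 -0.1272] reproj err [-24.6149 -15.4268] [-0.1941 28.4716]
back [ 0.5061 -0.0183  0.0377] reproj err [-2.4541 -0.8287] [0.5393 2.5344]
```

The side view shows five upright bottles. The fallen one is in the far lane, with its cap at about (309,160) in side and (341,207) in top. Next I'll fit the orange caps in both views and check reach for a pitched grasp along the bottle axis.

```bash
cat >> h.py <<'E'
from scipy.optimize import least_squares
def blobs(im,lo=60):
    h=cv2.cvtColor(im,cv2.COLOR_RGB2HSV); m=cv2.inRange(h,(3,150,90),(16,255,255))
    n,l,s,c=cv2.connectedComponentsWithStats(m); return [(c[i],s[i,4],l==i) for i in range(1,n) if s[i,4]>lo]
def capcent(Xc,ax,M,r=.021,hl=.009):
    "centroid of the projected hull of a cap (centre Xc, axis ax)"
    ax=ax/np.linalg.norm(ax); u=np.cross(ax,[.3,.5,.81]); u/=np.linalg.norm(u); v=np.cross(ax,u)
    t=np.linspace(0,2*np.pi,40)
    pts=np.array([proj(Xc+s*hl*ax+r*(np.cos(a)*u+np.sin(a)*v),M) for s in(-1,1) for a in t],np.float32)
    m=cv2.moments(cv2.convexHull(pts)); return np.array([m["m10"],m["m01"]])/m["m00"]
def fitcap(ax,obs):
    f=lambda X:np.concatenate([capcent(X,ax,M)-p for M,p in obs])
    r=least_squares(f,[.55,-.2,.08]); return r.x,r.fun
def toolrot(yaw,pitch):
    "tool z at pitch below horizontal, heading yaw; tool y horizontal"
    z=np.array([np.cos(pitch)*np.cos(yaw),np.cos(pitch)*np.sin(yaw),-np.sin(pitch)])
    y=np.array([-np.sin(yaw),np.cos(yaw),0]); x=np.cross(y,z); return np.array([x,y,z]).T
def quat(Rm): return R.from_matrix(Rm).as_quat()
E
python3 - <<'E'
from h import *
np.set_printoptions(precision=4,suppress=True)
B={}
for c in("side","top"):
    B[c]=[(b[0],b[1]) for b in blobs(read_camera(c)) if 150<b[0][0]<370 and 130<b[0][1]<290]
    print(c,[(np.round(p,1).tolist(),int(a)) for p,a in B[c]])
    E_=0
M={c:P(c) for c in B}
for p,_ in B["side"]:
  for q,_ in B["top"]:
    for nm,ax in(("up",[0,0,1.]),("lie",[-.48,-.88,0])):
      X,e=fitcap(np.array(ax),[(M["side"],p),(M["top"],q)])
      if np.abs(e).max()<2.5 and .02<X[2]<.15: print(nm,np.round(p),np.round(q),X,np.round(np.abs(e).max(),2))
yaw=np.arctan2(.88,.48)
for pit in (10,20,30,45,60,75,90,110,125,135,150):
    row=[]
    for s in(1,-1):
        Rm=toolrot(yaw,np.radians(pit))@np.diag([s,s,1.])
        for p in([.543,-.271,.05],[.57,-.22,.116]):
            q=inverse_kinematics(p,quat(Rm)); row.append(None if q is None else np.round(q,2).tolist())
    print(pit,row)
E
```

```text
side [([310.4, 159.3], 346), ([217.6, 188.0], 594), ([292.0, 190.6], 532), ([236.5, 219.2], 581), ([319.7, 220.2], 592), ([259.9, 255.2], 619)]
top [([254.5, 154.4], 329), ([235.0, 184.0], 274), ([341.9, 207.6], 225), ([214.3, 220.2], 276), ([269.2, 251.8], 161)]
up [310. 159.] [342. 208.] [ 0.5471 -0.2649  0.0492] 0.22
lie [310. 159.] [342. 208.] [ 0.5472 -0.2648  0.049 ] 0.16
up [218. 188.] [254. 154.] [ 0.6392 -0.0892  0.1117] 0.06
lie [218. 188.] [254. 154.] [ 0.6398 -0.0893  0.1103] 0.15
up [236. 219.] [235. 184.] [ 0.5795 -0.0536  0.1115] 0.53
lie [236. 219.] [235. 184.] [ 0.5796 -0.0536  0.1116] 0.49
up [320. 220.] [269. 252.] [ 0.4558 -0.12    0.112 ] 2.02
up [260. 255.] [214. 220.] [ 0.5109 -0.0164  0.1134] 0.35
lie [260. 255.] [214. 220.] [ 0.5112 -0.0164  0.1125] 0.43
10 [[0.68, 1.07, 0.25, 1.61, -1.32, 1.74, -1.97], [0.59, 0.92, 0.25, 1.72, -1.37, 1.7, -2.03], [1.17, 1.09, -0.4, 1.59, -0.89, 1.37, 0.96], [1.12, 0.96, -0.44, 1.69, -0.97, 1.33, 0.92]]
20 [[0.68, 0.96, 0.22, 1.66, -1.23, 1.56, -2.02], [0.59, 0.82, 0.22, 1.75, -1.27, 1.54, -2.1], [1.15, 0.99, -0.39, 1.64, -0.
[... 1023 characters left out ...]
, 1.5, 2.1], [0.99, 0.95, -1.25, 1.71, 1.15, 1.53, 2.1], [0.36, 0.6, -0.16, 1.8, 0.54, 0.93, -0.65], [0.33, 0.53, -0.24, 1.74, 0.51, 1.08, -0.68]]
125 [[0.97, 1.18, -1.26, 1.72, 1.46, 1.78, 2.0], [0.86, 1.06, -1.25, 1.66, 1.32, 1.81, 2.0], [0.23, 0.68, -0.14, 1.75, 0.74, 1.11, -0.86], [0.21, 0.62, -0.23, 1.69, 0.7, 1.27, -0.85]]
135 [[0.79, 1.08, -1.04, 1.68, 1.39, 1.77, 1.97], [0.69, 0.98, -1.04, 1.62, 1.26, 1.82, 1.99], [0.16, 0.75, -0.12, 1.72, 0.83, 1.24, -0.96], [0.17, 0.69, -0.24, 1.65, 0.81, 1.41, -0.95]]
150 [[0.59, 1.08, -0.82, 1.62, 1.38, 1.88, 1.93], [0.49, 0.99, -0.82, 1.57, 1.27, 1.93, 1.97], [-0.0, 0.87, 0.0, 1.65, 0.88, 1.4, -1.03], [0.05, 0.81, -0.17, 1.59, 0.9, 1.59, -1.02]]
```

The far-lane lying cap centre comes out at (0.547,-0.265,0.049). The expected height is 0.050, and the lane yaw is about 61.5°. A pitched grasp along the axis, followed by a 90° rotation, is reachable. I'll look with the wrist camera from two places to refine the bottle's yaw and position.

```bash
python3 - <<'E'
from h import *
import pickle
np.set_printoptions(precision=4,suppress=True)
yaw=np.radians(61.5); u=np.array([np.cos(yaw),np.sin(yaw),0]); cap=np.array([.547,-.265,.05])
out=[]
for i,(pit,d,tgt) in enumerate([(75,.24,cap+.03*u),(40,.19,cap)]):
    Rm=toolrot(yaw,np.radians(pit))@np.diag([-1,-1,1.])
    move_ptp(tgt-d*Rm[:,2],quat(Rm)); pause(.3)
    M=P("wrist"); im=read_camera("wrist"); cv2.imwrite(f"pics/w{i}.png",im[:,:,::-1]); out.append((M,im))
    print("cap predicted at",proj(cap,M),"orange",[(np.round(b[0],1).tolist(),int(b[1])) for b in blobs(im,300)])
    for f in(look_for,tip_of): print([(np.round(d["at"]).tolist(),round(d["confidence"],2)) for d in f("wrist","fallen")])
    print(read_time_s())
pickle.dump(out,open("w.pkl","wb"))
E
```

```text
cap predicted at [281.9416 203.7793] orange [([127.2, 9.2], 769), ([205.7, 9.7], 806), ([274.7, 14.1], 1058), ([206.3, 113.0], 1340), ([132.2, 119.8], 1373), ([279.7, 201.9], 648), ([457.0, 400.7], 646)]
[([278.0, 165.0], 0.63), ([149.0, 128.0], 0.47)]
[([280.0, 126.0], 0.8)]
2.875
cap predicted at [281.3166 193.9812] orange [([163.6, 37.2], 1159), ([223.4, 38.2], 1085), ([277.4, 39.8], 1059), ([211.6, 92.3], 1366), ([142.3, 95.7], 1544), ([279.4, 189.7], 1296)]
[([280.0, 160.0], 0.96)]
[([279.0, 132.0], 0.78)]
4.0
```

View pics/w0.png

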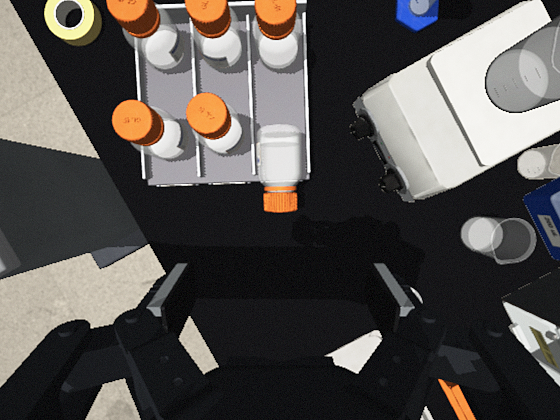

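View pics/w1.png

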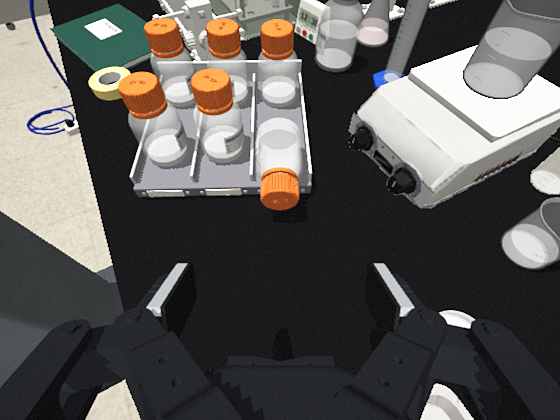

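Both wrist views show the lying bottle lined up with its lane walls: cap at (280,202) and (279,190), base at about (280,126). The yaw estimate holds. I'll fit the cap over all four views and then plan the motion.

```bash
python3 - <<'E'
from h import *
import pickle
np.set_printoptions(precision=4,suppress=True)
w=pickle.load(open("w.pkl","rb")); yaw=np.radians(61.5); u=np.array([np.cos(yaw),np.sin(yaw),0])
obs=[(P("side"),[310.4,159.3]),(P("top"),[341.9,207.6]),(w[0][0],[279.7,201.9]),(w[1][0],[279.4,189.7])]
for o in(obs,obs[2:],obs[:2]): X,e=fitcap(-u,o); print(X,np.round(e,1))
base=tri([280,126],[279,132],w[0][0],w[1][0]); X,_=fitcap(-u,obs); print("base",base,"yaw",np.degrees(np.arctan2(*(base-X)[[1,0]])),np.linalg.norm(base-X))
# cap length check: project axial points in w1/w0
for M,_ in w: print([np.round(proj(X+k*u+np.array([0,0,.021]),M)).tolist() for k in(-.009,0,.009,.02)], [np.round(proj(X+s*.021*np.array([-u[1],u[0],0]),M)).tolist() for s in(-1,1)])
im=w[1][1][90:230,220:340]; cv2.imwrite("pics/c1.png",cv2.resize(im[:,:,::-1],None,fx=4,fy=4))
ql=None
C=X.copy(); C[2]=.05; A=.094; B=C+A*u
print("plan IK")
for th in range(0,91,15):
    t=np.radians(th); ax=-u*np.cos(t)+np.array([0,0,np.sin(t)])
    Rm=toolrot(yaw,np.radians(30+th))@np.diag([-1,-1,1.]); bc=B-.011*th/90*u; bc[2]=.022+.028*np.cos(t)+.008
    q=inverse_kinematics(bc+.104*ax,quat(Rm)); print(th,None if q is None else np.round(q,2))
E
```

```text
[ 0.5462 -0.2619  0.0539] [ 0.1 -0.2 -1.2 -0.   0.5  0.4 -0.1 -0.1]
[ 0.5462 -0.2613  0.0529] [ 0.3  0.  -0.3  0. ]
[ 0.5474 -0.2652  0.0482] [ 0.1  0.1  0.  -0.2]
base [ 0.5913 -0.1778  0.0487] yaw 61.81099863449275 0.09558690075202253
[[280.0, 210.0], [280.0, 202.0], [280.0, 195.0], [280.0, 186.0]] [[297.0, 202.0], [263.0, 202.0]]
[[279.0, 185.0], [279.0, 178.0], [279.0, 171.0], [279.0, 163.0]] [[299.0, 190.0], [260.0, 190.0]]
plan IK
0 [ 1.09  0.88 -0.36  1.69 -0.78  1.16  0.84]
15 [ 0.98  0.7  -0.31  1.75 -0.67  1.03  0.67]
30 [ 0.82  0.55 -0.24  1.79 -0.5   0.94  0.44]
45 [ 0.62  0.46 -0.16  1.8  -0.25  0.89  0.13]
60 [ 0.44  0.44 -0.14  1.79  0.07  0.92 -0.23]
75 [ 0.26  0.48 -0.13  1.74  0.35  1.05 -0.55]
90 [ 0.13  0.57 -0.15  1.67  0.57  1.23 -0.78]
```

View pics/c1.png

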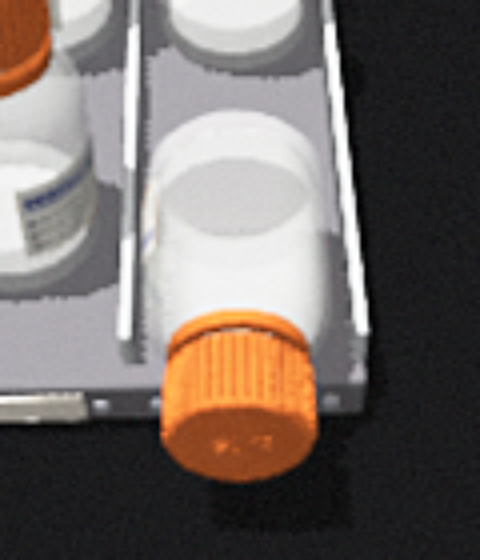

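The crop shows a ribbed cap in line with the lane (cap top at crop (240,440), ring at (240,320)). Both the size and the yaw match the model, so I'll grasp and lift slightly.

```bash
cat >> h.py <<'E'
yaw=np.radians(61.7); u=np.array([np.cos(yaw),np.sin(yaw),0]); C=np.array([.5463,-.262,.051]); B=C+.094*u
def orient(p): return quat(toolrot(yaw,np.radians(p))@np.diag([-1,-1,1.]))
def pose(th,lift,back=.011,P0=30):
    t=np.radians(th); ax=-u*np.cos(t)+np.array([0,0,np.sin(t)]); bc=B-back*th/90*u; bc[2]=.023+.028*np.cos(t)+lift
    return bc+.104*ax, orient(P0+th)
E
python3 - <<'E'
from h import *
g,o=pose(0,0); zt=R.from_quat(o).as_matrix()[:,2]
move_gripper(.07)
move_ptp(g-.08*zt,o); movel(g,speed=.12); print(read_eef_pos()-g,read_ft_force(),read_time_s())
move_gripper(.03,60); print("gap",read_finger_gap(),read_grasp_force(),read_ft_force(),read_time_s())
movel(*pose(15,.008),speed=.06); print(read_finger_gap(),read_ft_force(),read_time_s())
cv2.imwrite("pics/s1.png",read_camera("side")[90:300,170:450,::-1].repeat(2,0).repeat(2,1))
E
```

```text
[ 2.98905278e-05 -1.40163036e-03  3.15237046e-04] [-1.0269334   0.07011287 -0.27391073] 5.625
gap 0.03958460754531373 59.91627024603076 [-0.40074253 -1.43326048  1.58785117] 6.0
0.03927273358212105 [ 0.15868124  0.6987171  -1.58406239] 6.7167
```

View pics/s1.png

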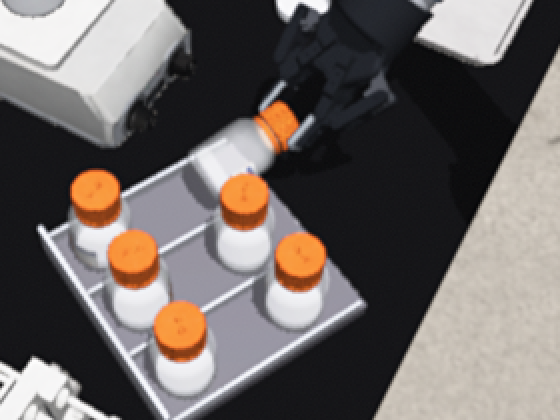

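The cap sits between the pads at (280,125), and the wrist carries 1.6 N, which is the whole bottle. I'll go on tipping it up and check before lowering.

```bash
python3 - <<'E'
from h import *
np.set_printoptions(precision=3,suppress=True)
for th in(30,45,60,75,90):
    movel(*pose(th,.010),speed=.06); print(th,read_finger_gap(),read_ft_force(),read_time_s())
a=read_camera("side")[90:300,170:450,::-1].repeat(2,0).repeat(2,1); b=read_camera("wrist")[:,:,::-1]
cv2.imwrite("pics/s2.png",cv2.resize(np.hstack([cv2.resize(a,(560,420)),b]),(800,300)))
E
```

```text
30 0.0394323974968958 [ 0.287 -0.239 -1.289] 7.3417
45 0.039170746384379077 [-0.555 -1.293 -1.831] 7.8667
60 0.03985091131026269 [-0.522 -1.418 -1.728] 8.3917
75 0.03924277287333044 [-1.006 -0.54  -1.327] 8.9333
90 0.03923784768536436 [-0.152 -1.101 -1.167] 9.5083
```

View pics/s2.png

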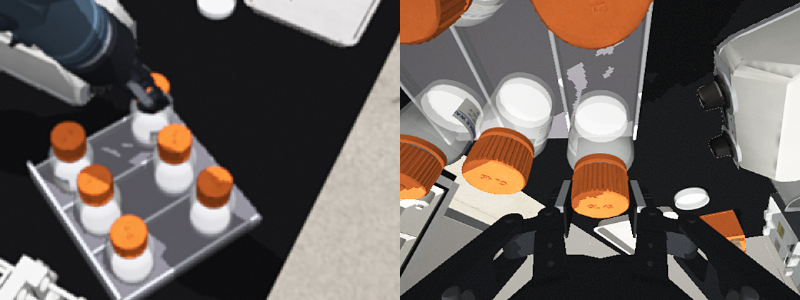

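The bottle is upright over its lane in both views, and the neighbours are undisturbed. I'll lower until it touches, release, and back off.

```bash
python3 - <<'E'
from h import *
np.set_printoptions(precision=4,suppress=True)
f0=np.mean([read_ft_force() for _ in range(5)],0)
for l in np.arange(.008,-.0081,-.001):
    movel(*pose(90,l),speed=.02); pause(.1); f=read_ft_force()-f0
    if f[2]>2.5: break
print("lift",l,f,read_eef_pos(),read_time_s())
M=P("wrist");im=read_camera("wrist"); print(tip_of("wrist","fallen")[:2])
bc=B-.011*u; bc[2]=.022; print("pred base",bc,proj(bc,M))
E
```

```text
lift -0.002 [0.2502 0.2628 3.932 ] [ 0.5858 -0.1891  0.1255] 13.4583
[{'at': [282.0, 152.7], 'confidence': 0.87}]
pred base [ 0.5856 -0.1889  0.022 ] [282.4403 153.3361]
```

Contact came at the expected height, and the base pixel (282,153) matches the prediction (282,153). Now I'll release and retreat.

```bash
python3 - <<'E'
from h import *
np.set_printoptions(precision=4,suppress=True)
for g in(.042,.045,.050,.054): move_gripper(g,20)
pause(.3)
p=read_eef_pos(); z=R.from_quat(read_tcp_rot()).as_matrix()[:,2]
movel(p-.05*z,speed=.05); movel(p-.05*z+[0,0,.10],speed=.15); move_ptp(p+np.array([-.15,-.12,.2]),orient(90)); pause(.5)
M={c:P(c) for c in("side","top")}; ims={c:read_camera(c) for c in M}
for c in M:
    print(c,[np.round(b[0],1).tolist() for b in blobs(ims[c]) if 150<b[0][0]<370 and 100<b[0][1]<290],[d for d in tip_of(c,"fallen")[:1]])
    bc=B-.011*u; bc[2]=.022; print("pred base",proj(bc,M[c]),"cap",capcent(bc+[0,0,.092],np.array([0,0,1.]),M[c]))
cv2.imwrite("pics/f.png",cv2.resize(np.hstack([ims["side"][100:310,160:440],ims["top"][110:320,160:440]])[:,:,::-1],(800,300)))
print(read_ft_force(),read_time_s())
E
```

```text
side [[274.2, 158.1], [217.6, 188.0], [291.9, 190.3], [236.5, 219.2], [319.7, 220.2], [259.9, 255.2]] [{'at': [270.4, 187.9], 'confidence': 0.69}]
pred base [274.0309 187.0947] cap [273.7713 158.9661]
top [[254.5, 154.4], [308.9, 181.1], [235.0, 184.0], [214.3, 220.1], [284.8, 216.9], [268.9, 251.4]] [{'at': [306.5, 192.1], 'confidence': 0.94}]
pred base [304.1838 190.9619] cap [306.1035 181.8434]
[0.1626 0.1704 0.4107] 18.2917
```

View pics/f.png

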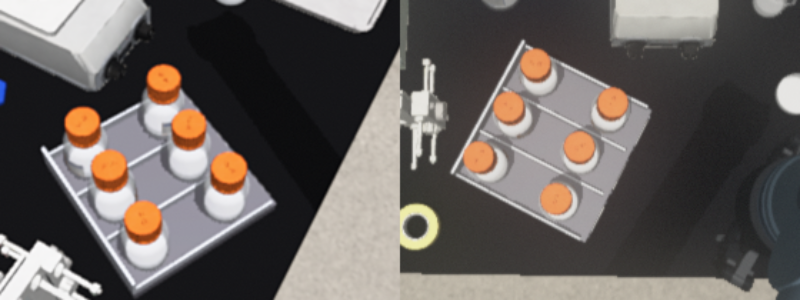

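```bash
python3 - <<'E'
from h import *
X,e=fitcap(np.array([0,0,1.]),[(P("side"),[274.2,158.1]),(P("top"),[308.9,181.1])])
d=(X-np.array([.5474,-.2652,.0482]))@u; print(X,e,"rack x of base ~",-.138+d)
E
```

```text
[ 0.58822588 -0.19450661  0.10839308] [-1.02428926e-01 -3.64916131e-02 -7.56388602e-07  6.72024492e-02] rack x of base ~ -0.05640099938766582
```

```bash
python3 - <<'E'
from h import *
np.set_printoptions(precision=4,suppress=True)
ims={c:read_camera(c) for c in("side","top")}
print([fitcap(np.array([0,0,1.]),[(P("side"),s),(P("top"),t)])[0] for s,t in(([291.9,190.3],[284.8,216.9]),([274.2,158.1],[308.9,181.1]),([217.6,188],[254.5,154.4]),([319.7,220.2],[268.9,251.4]))])
print("base",tri([270.4,187.9],[306.5,192.1]))
bl={c:[(np.round(b[0],1),b[1]) for b in blobs(ims[c]) if 150<b[0][0]<370 and 100<b[0][1]<290] for c in ims}; print([[int(x[1]) for x in v] for v in bl.values()])
cv2.imwrite("pics/g.png",cv2.resize(np.hstack([ims["side"][130:230,200:330],ims["top"][140:240,225:355]])[:,:,::-1],(800,308),interpolation=cv2.INTER_CUBIC)); print(read_time_s())
E
```

```text
[array([ 0.5219, -0.148 ,  0.1141]), array([ 0.5882, -0.1945,  0.1084]), array([ 0.6391, -0.0892,  0.1118]), array([ 0.4563, -0.1198,  0.1116])]
base [ 0.5915 -0.1931  0.0067]
[[557, 594, 548, 581, 593, 619], [328, 285, 269, 278, 69, 173]]
18.3917
```

View pics/g.png

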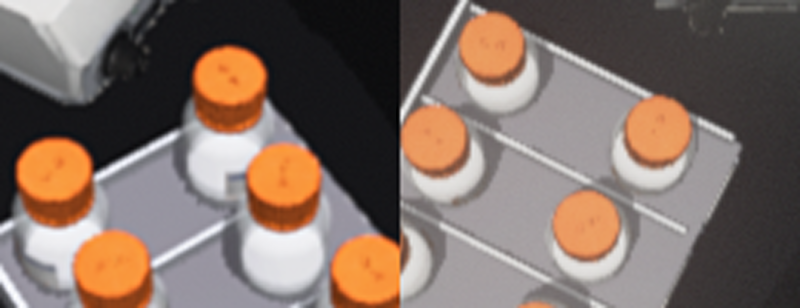

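The close-ups show the bottle upright on the deck in its lane. Its cap-to-body offset matches the perspective of its neighbours, and all six bottles stand with the robot clear. I'll hand it in.

```bash
python3 -c "
from bench import *
print(sign_off(),read_time_s())"
```

```text
the job is handed in; nothing more can be done
the job is handed in; nothing more can be done
```

The fallen bottle now stands upright in its own lane, about 56 mm in front of the rack's centre; the other five bottles are where they were, and I handed the job in about 18 s into the 48 s limit (the sign-off gave no verdict).

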